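Put the piled lids back on their washed canisters

ROBOT

A 6-joint arm with a two-finger parallel gripper is mounted at the origin on the work surface. World frame = base frame: x ahead of the robot, y to its left, z up, the work surface at z = 0. Lengths are in mm, angles in degrees, forces in N, time in s.
With the tool pointing down it reaches from about 350 to 850 mm from the base axis. Payload 8.1 kg.
Tool frame: the origin (TCP) lies on the centre line of the jaws, within the pads' length; the fingertips stand 19 mm ahead of it and the grasp point (between the pads) is the TCP; z points along the fingers, y is the direction in which the jaws open and shut (so a half turn about z gives the same grasp; the last joint's range is limited). The gripper opens to 85 mm and grips with 20 to 120 N. Pads are 22 mm wide; open, the fingers measure 114 mm over their backs; the gripper's body (76 mm by 85 mm) begins 54 mm behind the grasp point. The pads swing forward as they close: fully open they stand 13 mm farther back than shut.
Start: joints at [-69.866, 7.471, 85.268, -0, 87.261, -4.893], TCP at [253.845, -543.662, 219.492] pointing down, gripper open.
Joint ranges: [-169.43, 169.43], [-51.17, 129.36], [1.28, 143.12], [-76.62, 256.62], [0, 156.53], [-152.29, 152.29]. Speed limits (degrees/s): [136.94, 136.94, 159.86, 180, 180, 180].

INTERFACE

Orientations are given as [roll, pitch, yaw] about the fixed x, y, z axes, in that order (R = Rz(yaw) Ry(pitch) Rx(roll)).
In Python, from bench import r, viewer gives the robot as it stands.
- The arm moves only by the tool carry_out, never from a script. Its argument "commands" is a list that holds one entry, the list of rows, each a list of 7 numbers: the finger opening in mm, from 0 to 85.4, then the shift along the tool's x, y, z in mm, then the turn, a rotation vector about the tool's x, y, z in degrees. A call has 1 to 5 rows; each row is the pose to reach, as a shift and turn from the pose commanded when the call began, along the tool's axes at that moment; what a row does not reach only later rows make up. A row lasts 1/8 s, in which the tool goes at most 62.5 mm and 10.7 degrees, less where a joint would pass 70% of its speed; a pose out of reach is approached as far as the arm can. A call with a gripper value outside its range is refused whole. The fingers move at their own pace and stop on an object; "grip_force" is the grip in N (left out, the last holds). Time passes only in rows, so rows that repeat a pose let the fingers close. It gives the time, the measured TCP pose, the force and the opening at its end, in the units of the state.
- r.sense(): the state, without advancing time (a new reading comes with each control period).
- viewer.snapshot(name): name is "scene" or "top"; returns the picture (400x640x3 uint8, red, green, blue); there is no depth.
- viewer.calibration(name): a dict with "camera_matrix" (3x3 intrinsics, pixels), "k1" (the pictures are not rectified: a ray, as slopes to the right and down, at radius r is drawn at 1 + k1 r^2 times it, then the intrinsics apply), "rvec" (rotation vector, rad) and "tvec" (3), from world to camera coordinates, as OpenCV has them. Camera axes: x right, y down, z forward; pixel columns grow to the right and rows downward; lengths in mm; the calibration is good to about 2 mm. A picture is of the moment at which its call begins. calibration takes no time and is no camera call.
- r.hand_in(): hands the job in, once; it reports no verdict.
The state is a dict: "time": time; "joint_pos": joint angles; "qd": joint speeds; "joint_efforts": joint torques, N m; "tool_pos": TCP position; "tcp_rot": TCP orientation; "ft_force": force on the tool from outside, world axes, zero at the start; "wrist_torque": the same for the moment, N m; "finger_gap": finger opening in mm.
Only numpy, scipy, OpenCV 4.12 (cv2) and the standard library are available. Lean on these libraries where they do the work, as an engineer would, in place of code of your own. Each camera call takes 0.05 s, during which the arm holds its last target. There are 200 camera calls.

TASK

The four canisters have been washed and dried, and their wooden lids are piled up on the counter. Take the pile apart and put every lid back on the canister it belongs to by shape and size, plug down in the mouth and sitting fully down and level on the rim. Leave the canisters standing upright where they are, and do not shift or tip the glass and the mug that stand among them.

Things in the scene. Friction and masses are not known exactly. Their poses are not given: they have to be found in the camera images.
- lid_small_mid (a point): Beech lid of 24 mm solid head (the part to grip) over a narrower plug 8 mm high with a rounded lower edge; 32 mm high in all. Top of the pile of four. Small round head 38 mm across, plug 17 mm across; 30 g or so. In a pile, each lid stands with its plug on the flat top of the wider one below. Point: its centre, 16 mm above the plug's underside (so 4 mm below the middle of the head and 16 mm below its flat top), z up.
- lid_square_mid (a point): Beech lid of 24 mm solid head (the part to grip) over a narrower plug 8 mm high with a rounded lower edge; 32 mm high in all. Second from the top of the pile. Square head 46 x 46 mm, plug 26 x 26 mm, x and y square to its sides; about 50 g. Point: its centre, 16 mm above the plug's underside (so 4 mm below the middle of the head and 16 mm below its flat top), z up.
- lid_round_mid (a point): Beech lid of 24 mm solid head (the part to grip) over a narrower plug 8 mm high with a rounded lower edge; 32 mm high in all. Third from the top. Large round head 64 mm across, plug 42 mm across; about 70 g. Point: its centre, 16 mm above the plug's underside (so 4 mm below the middle of the head and 16 mm below its flat top), z up.
- lid_oblong_mid (a point): Beech lid of 24 mm solid head (the part to grip) over a narrower plug 8 mm high with a rounded lower edge; 32 mm high in all. Bottom of the pile, its plug standing on the counter. Oblong head 96 mm (its x) by 66 mm (its y), plug 74 x 44 mm; about 120 g. Point: its centre, 16 mm above the plug's underside (so 4 mm below the middle of the head and 16 mm below its flat top), z up.
- can_small_mouth (a point): White stoneware canister, standing loose and empty on the counter, open at the top, wall 4 mm; small round pot 64 mm high, belly 49 mm across, straight neck for the top 14 mm, 32 mm across outside, mouth 24 mm inside; about 200 g. Point: centre of the mouth, level with the top of the rim, z up.
- can_square_mouth (a point): White stoneware canister, standing loose and empty on the counter, open at the top, wall 4 mm; square, 42 x 42 mm outside, 34 x 34 mm inside, 85 mm high; about 250 g. Point: centre of the mouth, level with the top of the rim, z up, x and y square to its sides.
- can_round_mouth (a point): White stoneware canister, standing loose and empty on the counter, open at the top, wall 4 mm; round, 58 mm across outside, 50 mm inside, 105 mm high; about 400 g. Point: centre of the mouth, level with the top of the rim, z up.
- can_oblong_mouth (a point): White stoneware canister, standing loose and empty on the counter, open at the top, wall 4 mm; oblong, 90 mm (its x) by 60 mm (its y) outside, 82 x 52 mm inside, 70 mm high; about 400 g. Point: centre of the mouth, level with the top of the rim, z up.
- glass: Clear empty drinking glass, 66 mm across the rim, 110 mm high, standing loose among the canisters; to be left alone. Origin: centre of its underside, z up.
- mug: Empty black mug, 72 mm across, 85 mm high, with a handle on its +y side reaching 73 mm from its axis, standing loose among the canisters; to be left alone. Origin: centre of its underside, z up.

How it is judged (in metres and radians):
At the end, for the whole second after the job is handed in: Each lid sits plug down on its own canister: centre within 8 mm of the mouth's axis, 4 to 11.5 mm above the rim (8 when fully down), level within 0.09 rad. Canisters upright within 0.08 rad and moved less than 40 mm; all lids and canisters at rest (under 20 mm/s) (horizontal distance between lid_oblong_mid and can_oblong_mouth below 0.008 m and z of lid_oblong_mid in the frame of can_oblong_mouth between 0.004 and 0.0115 m and angle between each of lid_oblong_mid, lid_round_mid, lid_square_mid, lid_small_mid's own z axis and vertical below 0.09 rad and angle between each of can_oblong_mouth, can_round_mouth, can_square_mouth, can_small_mouth's own z axis and vertical below 0.08 rad and distance of each of can_oblong_mouth, can_round_mouth, can_square_mouth, can_small_mouth from where it was at the start of the episode below 0.04 m and linear speed of each of lid_oblong, can_oblong, lid_round, can_round, lid_square, can_square, lid_small, can_small below 0.02 m/s and horizontal distance between lid_round_mid and can_round_mouth below 0.008 m and z of lid_round_mid in the frame of can_round_mouth between 0.004 and 0.0115 m and horizontal distance between lid_square_mid and can_square_mouth below 0.008 m and z of lid_square_mid in the frame of can_square_mouth between 0.004 and 0.0115 m and horizontal distance between lid_small_mid and can_small_mouth below 0.008 m and z of lid_small_mid in the frame of can_small_mouth between 0.004 and 0.0115 m); the robot touches nothing.
It fails at once if the glass was shifted by more than 30 mm or tipped (distance of glass from where it was at the start of the episode above 0.03 m or angle between glass's own z axis and vertical above 0.35 rad).
It fails at once if the mug was shifted by more than 30 mm or tipped (distance of mug from where it was at the start of the episode above 0.03 m or angle between mug's own z axis and vertical above 0.35 rad).
It also fails if it takes over 120 s, if anything falls off the work surface, if the arm or the gripper's body presses on something with over 40 N, if the wrist force passes 120 N, or if a joint passes its speed limit or range.

## Working session

There is one attempt and no reset: what is moved stays moved. The work goes in short steps, Python scripts to look and compute and a tool call to move; the robot and the scene stay as the last step left them, time stands still between calls to the robot, and variables do not carry over. Pictures are saved under pics/ and viewed, about 12 in all and at most 16, crops included, and the job is handed in when it is done.

Besides the shell and the picture viewer there is one more tool, called after "Emit:" by a JSON object that holds its "name" and its "arguments". carry_out: Moves the arm, as the interface text tells. Its arguments: {"type":"object","properties":{"commands":{"type":"array","items":{"type":"array","items":{"type":"array","items":{"type":"number"}}}},"grip_force":{"type":"number"}},"required":["commands"]}

```bash
mkdir -p pics
cat > h.py <<'E'
import numpy as np, cv2
from bench import r, viewer
def cal(n):
    c=viewer.calibration(n); K=np.array(c["camera_matrix"],float); R=cv2.Rodrigues(np.array(c["rvec"],float))[0]; t=np.array(c["tvec"],float).ravel()
    return K,float(c["k1"]),R,t
def ray(n,p):
    K,k1,R,t=cal(n); p=np.array(p,float).reshape(-1,1,2)
    s=cv2.undistortPoints(p,K,np.array([k1,0,0,0.])).reshape(-1,2)
    return -R.T@t, np.c_[s,np.ones(len(s))]@R
def onz(n,p,z):
    o,d=ray(n,p); return o+d*((z-o[2])/d[:,2])[:,None]
def px(n,X):
    K,k1,R,t=cal(n); return cv2.projectPoints(np.array(X,float).reshape(-1,1,3),R,t,K,np.array([k1,0,0,0.]))[0].reshape(-1,2)
def snap(n,f):
    im=cv2.cvtColor(viewer.snapshot(n),cv2.COLOR_RGB2BGR); cv2.imwrite('pics/'+f,im); return im
E
python3 - <<'E'
from h import *
for n in("scene","top"):
    snap(n,n+'0.png'); K,k,R,t=cal(n); print(n,K.tolist(),k,-R.T@t,R[2])
print(r.sense())
E
```

```text
scene [[399.604185072229, 0.0, 319.30918072066606], [0.0, 399.604185072229, 194.52072896677467], [0.0, 0.0, 1.0]] 0.0014875688538500186 [892.80221041 525.60376005 841.1850917 ] [-0.35186304 -0.53822136 -0.76583952]
top [[476.4747630946907, 0.0, 316.9167757848371], [0.0, 476.4747630946907, 201.51626811696175], [0.0, 0.0, 1.0]] 0.03494911317471091 [ 410.47857899   23.1358822  1334.27177075] [ 0.11489163 -0.02709474 -0.99300845]
{'time': 0.1, 'joint_pos': array([-6.98667353e+01,  7.51028614e+00,  8.53235218e+01,  7.08697212e-04,
        8.72613605e+01, -4.89347216e+00]), 'qd': array([-0.00580445, -0.13384561, -0.14660541,  0.02240055,  0.01378141,
       -0.00719958]), 'joint_efforts': array([ 2.34504609e-03, -5.70948315e+01, -5.01944625e+01, -1.34678221e-04,
        8.05125892e-03, -1.48055801e-04]), 'tool_pos': array([ 253.66767821, -543.17232999,  218.54988357]), 'tcp_rot': array([-1.79905239e+02, -8.82344362e-03,  2.50266952e+01]), 'ft_force': array([-0.29515651, -0.10780288,  0.99862754]), 'wrist_torque': array([-0.05685561,  0.02007884,  0.02785408]), 'finger_gap': 85.33555652443395}
```

View pics/scene0.png

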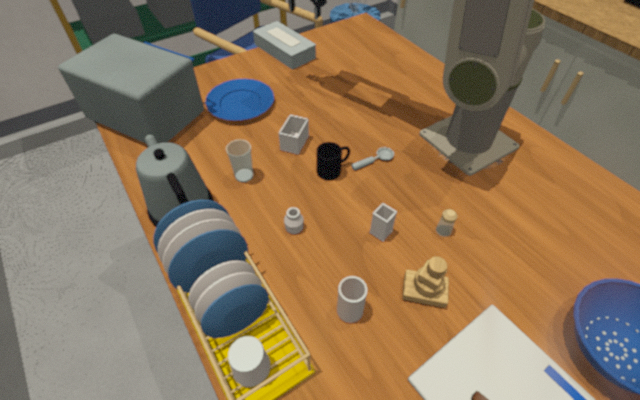

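View pics/top0.png

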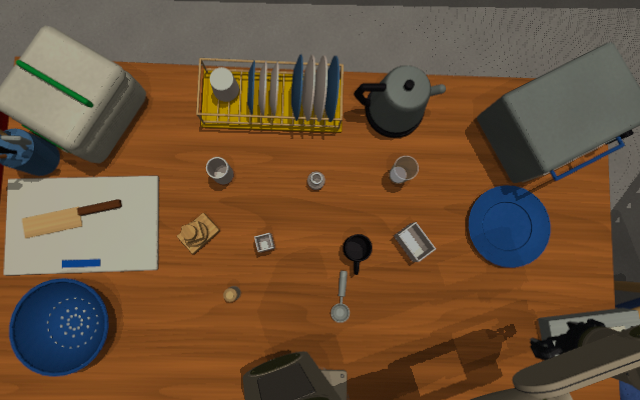

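The pile is at about (198,233) in the top view. The round can is at (219,172), small (316,181), square (264,243) and oblong (414,243). The glass is at (403,170) and the mug at (357,250). I'll enlarge these.

Run:
```python
from h import *
T=cv2.imread('pics/top0.png');S=cv2.imread('pics/scene0.png')
def c(im,u,v,h=32,k=200): return cv2.resize(im[v-h:v+h,u-h:u+h],(k,k),interpolation=cv2.INTER_CUBIC)
t=[c(T,*p) for p in[(198,233),(219,172),(316,181),(264,243)]]
t2=[c(T,*p) for p in[(414,243),(403,170),(357,250)]]+[c(S,427,283)]
s=[c(S,*p) for p in[(352,299),(293,220),(383,222),(294,134)]]
cv2.imwrite('pics/crop0.png',np.vstack([np.hstack(a) for a in(t,t2,s)]))
```

```text
(no output)
```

View pics/crop0.png

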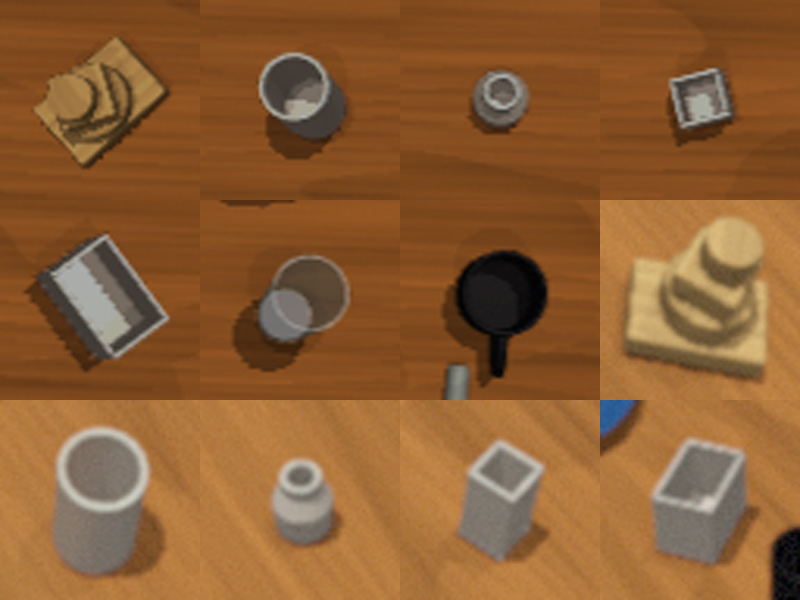

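```bash
cat > m.py <<'E'
from h import *
def f(c,l): return np.array(c)-32+(np.atleast_2d(np.array(l,float))+.5)/3.125-.5
def ang(P,z): # long-edge directions
    e=[P[(i+1)%4]-P[i] for i in range(4)]; return [(round(float(np.hypot(*v[:2])),1),round(float(np.degrees(np.arctan2(v[1],v[0]))),1)) for v in e]
it={'lid_small':(130-2,(198,233),[(74,96)],(427,283),[(135,40)]),
'lid_obl':(32,(198,233),[(35,110),(116,38),(167,92),(86,165)],(427,283),None),
'round':(105,(219,172),[(95,88)],(352,299),[(102,71)]),
'small':(64,(316,181),[(102,91)],(293,220),[(101,73)]),
'square':(85,(264,243),[(70,81),(120,69),(132,120),(80,130)],(383,222),[(70,72),(100,40),(143,70),(107,100)]),
'oblong':(70,(414,243),[(40,75),(106,35),(168,118),(113,157)],(294,134),[(52,92),(87,40),(147,55),(122,108)]),
'mug':(85,(357,250),[(104,93)],None,None),'glass':(110,(403,170),[(110,93)],None,None)}
if __name__=='__main__':
  for k,(z,c1,l1,c2,l2) in it.items():
    P=onz('top',f(c1,l1),z); print(k,'top',P.mean(0).round(1), ang(P,z) if len(P)>1 else '', px('top',P.mean(0)).round(1))
    if l2: Q=onz('scene',f(c2,l2),z); print('   scene',Q.mean(0).round(1), ang(Q,z) if len(Q)>1 else '')
E
python3 m.py
```

```text
lid_small top [464.4 307.5 128. ]  [[189.3 231.4]]
   scene [462.  309.2 128. ] 
lid_obl top [465.1 306.7  32. ] [(91.9, -45.5), (65.1, -134.5), (92.3, 134.6), (65.2, 45.2)] [[198. 233.]]
round top [632.4 251.6 105. ]  [[217.1 167.8]]
   scene [634.2 252.6 105. ] 
small top [621.9  -8.   64. ]  [[316.3 177.8]]
   scene [618.8 -11.3  64. ] 
square top [442.8 124.2  85. ] [(42.6, -74.7), (43.7, -164.5), (43.8, 102.5), (41.6, 14.0)] [[263.8 242.6]]
   scene [445.1 124.1  85. ] [(40.8, -162.7), (41.8, 102.5), (41.6, 9.9), (36.6, -79.0)]
oblong top [ 458.6 -277.4   70. ] [(66.7, -57.5), (87.1, -142.4), (58.0, 126.2), (92.0, 42.9)] [[415.8 241.4]]
   scene [ 454.8 -280.7   70. ] [(81.3, -143.8), (62.6, 126.1), (78.6, 41.0), (69.3, -51.4)]
mug top [ 437.6 -121.8   85. ]  [[357.9 247.4]]
glass top [ 649.6 -240.7  110. ]  [[405.9 167.4]]
```

```bash
cat > go.py <<'E'
import sys; from h import *
from scipy.spatial.transform import Rotation as Ro
def go(x,y,z,yaw):
    s=r.sense(); R=Ro.from_euler('xyz',s['tcp_rot'],degrees=True); d=np.array([x,y,z])-s['tool_pos']
    print('at',s['tool_pos'].round(1),s['tcp_rot'].round(2),'t',round(s['time'],2),'F',s['ft_force'].round(1),'gap',round(s['finger_gap'],1))
    print('shift',R.inv().apply(d).round(1),'turn',np.degrees((R.inv()*Ro.from_euler('xyz',[180,0,yaw],degrees=True)).as_rotvec()).round(1))
if __name__=='__main__': go(*map(float,sys.argv[1:5]))
E
python3 go.py 350 -255 220 0
```

```text
at [ 253.7 -543.2  218.5] [-1.7991e+02 -1.0000e-02  2.5030e+01] t 0.1 F [-0.3 -0.1  1. ] gap 85.3
shift [ 209.2 -220.4   -1.1] turn [-0.1  0.  25. ]
```

Emit:
{"name": "carry_out", "arguments": {"commands": [[[85,209,-220,-1,0,0,25],[85,209,-220,-1,0,0,25],[85,209,-220,-1,0,0,25],[85,209,-220,-1,0,0,25],[85,209,-220,-1,0,0,25]]]}}

```text
time: 0.72
tool_pos: [350.3, -253.7, 220.1]
tcp_rot: [-180.0, 0.0, 0.0]
ft_force: [1.0, 0.6, 0.5]
finger_gap: 84.7
```

Emit:
{"name": "carry_out", "arguments": {"commands": [[[70,60,-280,0,0,0,0],[70,60,-280,0,0,0,0],[70,60,-280,0,0,0,0],[70,60,-280,0,0,0,0],[70,60,-280,0,0,0,0]]]}}

```text
time: 1.35
tool_pos: [409.8, 26.9, 220.3]
tcp_rot: [-180.0, 0.0, 0.2]
ft_force: [0.3, -0.7, 0.4]
finger_gap: 69.6
```

Emit:
{"name": "carry_out", "arguments": {"commands": [[[65,54,-284,20,0,0,0],[65,54,-284,20,0,0,0],[65,54,-284,20,0,0,0],[65,54,-284,20,0,0,0],[65,54,-284,20,0,0,0]]]}}

```text
time: 1.98
tool_pos: [463.3, 310.8, 199.5]
tcp_rot: [180.0, 0.1, 0.1]
ft_force: [0.2, 0.5, 0.6]
finger_gap: 65.1
```

Run:
```python
from go import *
go(463.5,308.5,118,0)
T=snap('top','t1.png');S=snap('scene','s1.png')
go(463.5,308.5,118,0)
c=lambda im,u,v:cv2.resize(im[v-50:v+50,u-50:u+50],(400,400),interpolation=cv2.INTER_CUBIC)
cv2.imwrite('pics/c1.png',np.hstack([c(T,198,233),c(S,430,250)]))
```

```text
at [463.3 310.8 199.5] [1.7998e+02 6.0000e-02 1.4000e-01] t 1.98 F [0.2 0.5 0.6] gap 65.1
shift [ 0.3  2.3 81.5] turn [0.  0.1 0.1]
at [463.  311.4 198.9] [-1.8e+02  1.2e-01  2.3e-01] t 2.08 F [-0.4 -0.6 -0.9] gap 65.1
shift [ 0.6  2.9 80.9] turn [-0.   0.1  0.2]
```

View pics/c1.png

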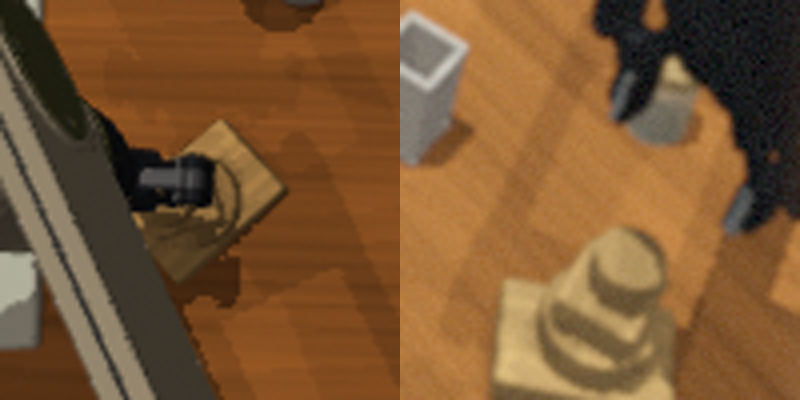

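Emit:
{"name": "carry_out", "arguments": {"commands": [[[65,0.5,2.5,50,0,0,0],[65,0.5,2.5,80,0,0,0],[65,0.5,2.5,80,0,0,0],[50,0.5,2.5,80,0,0,0],[45,0.5,2.5,80,0,0,0]]], "grip_force": 30}}

```text
time: 2.7
tool_pos: [465.7, 306.1, 122.8]
tcp_rot: [-179.9, -0.2, 0.0]
ft_force: [-0.3, -0.3, -0.1]
finger_gap: 45.1
```

Emit:
{"name": "carry_out", "arguments": {"commands": [[[35,0,0,0,0,0,0],[30,0,0,0,0,0,0],[30,0,0,0,0,0,0],[30,0,0,0,0,0,0],[30,0,0,0,0,0,0]]]}}

```text
time: 3.32
tool_pos: [464.3, 305.6, 120.4]
tcp_rot: [180.0, 0.0, 0.0]
ft_force: [-0.1, -0.2, -0.7]
finger_gap: 29.8
```

Emit:
{"name": "carry_out", "arguments": {"commands": [[[30,0,0,-10,0,0,0],[30,0,0,-40,0,0,0],[30,0,0,-80,0,0,0],[30,0,0,-80,0,0,0]]]}}

```text
time: 3.82
tool_pos: [466.7, 306.9, 205.8]
tcp_rot: [-179.8, -0.4, 0.0]
ft_force: [0.7, 0.1, 0.1]
finger_gap: 29.5
```

Run:
```python
from go import *
go(620.5,-9.5,200,0)
T=snap('top','t2.png');S=snap('scene','s2.png')
c=lambda im,u,v:cv2.resize(im[v-50:v+50,u-50:u+50],(400,400),interpolation=cv2.INTER_CUBIC)
cv2.imwrite('pics/c2.png',np.hstack([c(T,198,233),c(S,430,250)]))
```

```text
at [466.7 306.9 205.8] [-1.7978e+02 -4.1000e-01  3.0000e-02] t 3.83 F [0.7 0.1 0.1] gap 29.5
shift [153.5 316.5   5.7] turn [-0.2 -0.4  0. ]
```

View pics/c2.png

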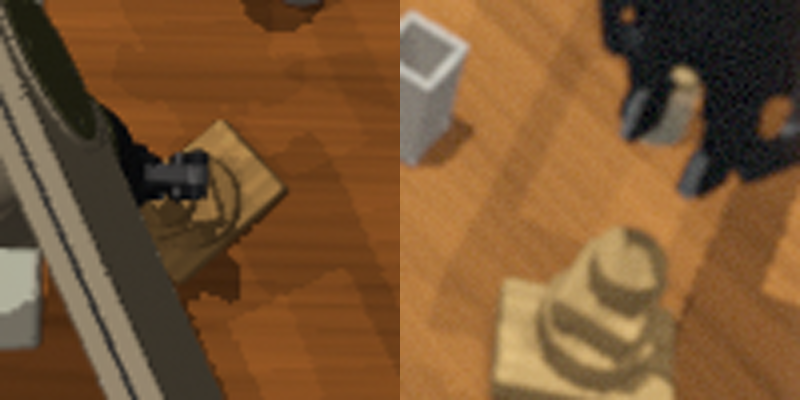

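Run:
```python
from go import *
s=r.sense();p=s['tool_pos'];print(p)
for dz in(0,-7,-19): 
  for dy in (-15,15): print(dz,dy,((px('scene',p+[0,dy,dz])-[380,200])*4+[400,0]).round(0))
for z in(96,104,112,120,128): print(z,((px('scene',[464,307.5,z])-[380,200])*4+[400,0]).round(0),((px('top',[464,307.5,z])-[148,183])*4).round(0))
print(px('top',[464,307.5,128]),px('scene',[464,307.5,128]))
# triangulate lid centre from both views
o1,d1=ray('top',f1:=[[189.3,231.4]]);o2,d2=ray('scene',[[438.2,263.8]])
A=np.c_[d1[0],-d2[0]];k=np.linalg.lstsq(A,o2-o1,rcond=None)[0];print(o1+k[0]*d1[0],o2+k[1]*d2[0])
```

```text
[464.81790604 305.89088786 201.50965836]
0 -15 [[636. 150.]]
0 15 [[681. 195.]]
-7 -15 [[632. 158.]]
-7 15 [[677. 203.]]
-19 -15 [[627. 172.]]
-19 15 [[671. 216.]]
96 [[612. 284.]] [[177. 197.]]
104 [[616. 277.]] [[174. 196.]]
112 [[619. 269.]] [[171. 196.]]
120 [[623. 261.]] [[168. 195.]]
128 [[626. 253.]] [[165. 194.]]
[[189.33396699 231.55825774]] [[436.56644605 263.29974275]]
[464.40074759 307.64900633 127.82533248] [462.2303557  310.26648963 128.34560101]
```

Emit:
{"name": "carry_out", "arguments": {"commands": [[[70,0,-1,40,0,0,0],[70,0,-1,80,0,0,0],[70,0,-1,94,0,0,0],[70,0,-1,94,0,0,0],[70,0,-1,94,0,0,0]]]}}

```text
time: 4.55
tool_pos: [465.4, 307.2, 108.2]
tcp_rot: [-179.9, -0.1, 0.0]
ft_force: [0.4, 0.1, 0.4]
finger_gap: 70.0
```

Run:
```python
from go import *
go(464,308,108,0)
S=snap('scene','s3.png')
c=lambda im,u,v:cv2.resize(im[v-50:v+50,u-50:u+50],(600,600),interpolation=cv2.INTER_CUBIC)
cv2.imwrite('pics/c3.png',c(S,430,250))
```

```text
at [465.4 307.2 108.2] [-1.7993e+02 -1.2000e-01  3.0000e-02] t 4.55 F [0.4 0.1 0.4] gap 70.0
shift [-1.4 -0.8  0.2] turn [-0.1 -0.1  0. ]
```

View pics/c3.png

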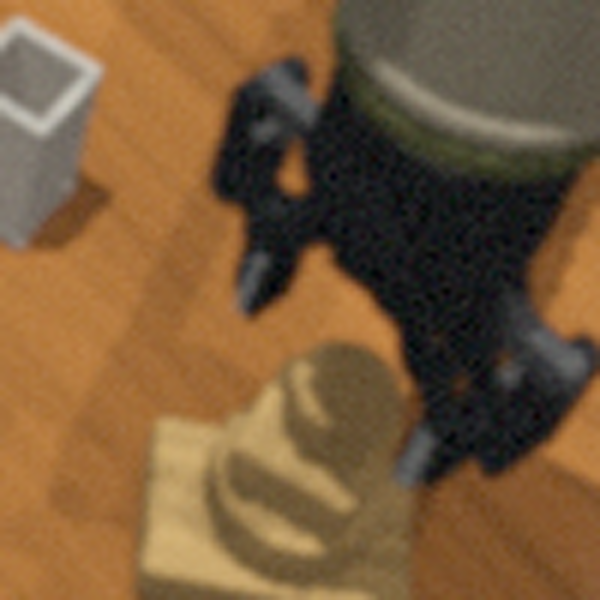

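Emit:
{"name": "carry_out", "arguments": {"commands": [[[50,-1.5,-1,0,0,0,0],[45,-1.5,-1,0,0,0,0],[30,-1.5,-1,0,0,0,0],[30,-1.5,-1,0,0,0,0],[30,-1.5,-1,0,0,0,0]]]}}

```text
time: 5.22
tool_pos: [463.3, 307.9, 107.2]
tcp_rot: [-180.0, -0.1, 0.0]
ft_force: [0.2, 0.5, 5.5]
finger_gap: 36.4
```

Emit:
{"name": "carry_out", "arguments": {"commands": [[[30,0,0,0,0,0,0],[30,0,0,0,0,0,0]]]}}

```text
time: 5.48
tool_pos: [463.3, 307.9, 107.1]
tcp_rot: [-180.0, -0.1, 0.0]
ft_force: [-1.3, 0.4, 6.0]
finger_gap: 36.0
```

Run:
```python
from go import *
go(464,308,108,0)
S=snap('scene','s4.png')
c=lambda im,u,v:cv2.resize(im[v-50:v+50,u-50:u+50],(600,600),interpolation=cv2.INTER_CUBIC)
cv2.imwrite('pics/c4.png',c(S,430,250))
```

```text
at [463.3 307.9 107.1] [-1.7996e+02 -6.0000e-02  3.0000e-02] t 5.47 F [-1.3  0.4  6. ] gap 36.0
shift [ 0.7 -0.1 -0.9] turn [-0.  -0.1  0. ]
```

View pics/c4.png

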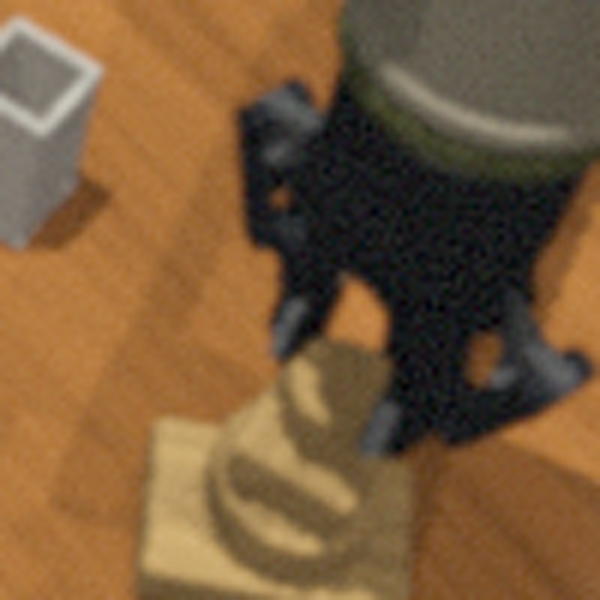

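Run:
```python
from go import *
P=np.array([[280,352],[375,452],[345,400]])/6+[380,200]
o,d=ray('scene',P)
for x in(463,474): print(x,(o+d*((x-o[0])/d[:,0])[:,None]).round(1).tolist())
```

```text
463 [[463.0, 282.5, 110.2], [463.0, 329.4, 110.5], [463.0, 311.8, 119.8]]
474 [[474.0, 288.8, 128.9], [474.0, 334.4, 129.2], [474.0, 317.3, 138.3]]
```

Emit:
{"name": "carry_out", "arguments": {"commands": [[[55,0,0,0,0,0,0],[55,0,0,0,0,0,0],[55,0,0,4,0,0,0],[55,0,0,8,0,0,0],[55,0,0,8,0,0,0]]]}}

```text
time: 6.15
tool_pos: [462.4, 307.4, 97.6]
tcp_rot: [180.0, 0.1, 0.0]
ft_force: [-0.7, 0.6, 0.1]
finger_gap: 55.2
```

Emit:
{"name": "carry_out", "arguments": {"commands": [[[30,0,0,0,0,0,0],[30,0,0,0,0,0,0],[30,0,0,0,0,0,0],[30,0,0,0,0,0,0],[30,0,0,0,0,0,0]]]}}

```text
time: 6.78
tool_pos: [463.0, 307.7, 98.6]
tcp_rot: [-180.0, -0.0, 0.0]
ft_force: [0.6, -0.8, -0.2]
finger_gap: 36.9
```

Emit:
{"name": "carry_out", "arguments": {"commands": [[[30,0,0,-5,0,0,0],[30,0,0,-30,0,0,0],[30,0,0,-75,0,0,0],[30,0,0,-75,0,0,0],[30,0,0,-75,0,0,0]]]}}

```text
time: 7.4
tool_pos: [462.9, 307.7, 173.5]
tcp_rot: [-180.0, -0.0, 0.0]
ft_force: [-0.0, -0.2, -1.9]
finger_gap: 36.9
```

Run:
```python
from go import *
go(620.5,-9.5,175,0)
S=snap('scene','s5.png');snap('top','t5.png')
c=lambda im,u,v:cv2.resize(im[v-50:v+50,u-50:u+50],(600,600),interpolation=cv2.INTER_CUBIC)
cv2.imwrite('pics/c5.png',c(S,430,250))
```

```text
at [462.9 307.7 173.5] [-1.7999e+02 -2.0000e-02  3.0000e-02] t 7.4 F [-0.  -0.2 -1.9] gap 36.9
shift [157.4 317.2  -1.5] turn [-0. -0.  0.]
```

View pics/c5.png

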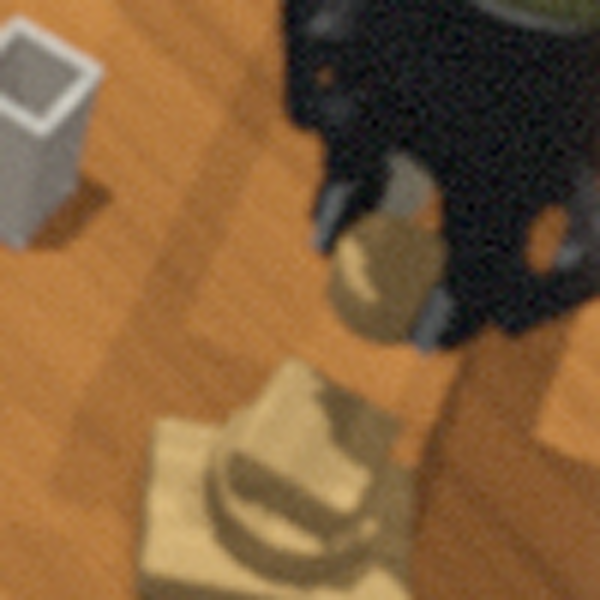

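Emit:
{"name": "carry_out", "arguments": {"commands": [[[30,130,260,0,0,0,0],[30,130,260,0,0,0,0],[30,130,260,0,0,0,0],[30,130,260,0,0,0,0],[30,130,260,0,0,0,0]]]}}

```text
time: 8.12
tool_pos: [592.9, 44.9, 171.9]
tcp_rot: [180.0, 0.1, -0.1]
ft_force: [0.5, 0.3, 0.7]
finger_gap: 36.7
```

Emit:
{"name": "carry_out", "arguments": {"commands": [[[30,27.5,57,0,0,0,0],[30,27.5,57,20,0,0,0],[30,27.5,57,50,0,0,0],[30,27.5,57,85,0,0,0],[30,27.5,57,85,0,0,0]]]}}

```text
time: 8.75
tool_pos: [616.3, -8.3, 83.2]
tcp_rot: [-179.9, 0.6, 0.1]
ft_force: [-0.4, 0.6, 0.8]
finger_gap: 37.3
```

Run:
```python
from go import *
go(620.5,-9.5,58.5,0)
S=snap('scene','s6.png');T=snap('top','t6.png')
c=lambda im,u,v:cv2.resize(im[v-40:v+40,u-40:u+40],(400,400),interpolation=cv2.INTER_CUBIC)
cv2.imwrite('pics/c6.png',np.hstack([c(S,293,210),c(T,316,181)]))
```

```text
at [616.3  -8.3  83.2] [-1.7994e+02  5.5000e-01  5.0000e-02] t 8.75 F [-0.4  0.6  0.8] gap 37.3
shift [ 4.5  1.3 24.6] turn [-0.1  0.6  0. ]
```

View pics/c6.png

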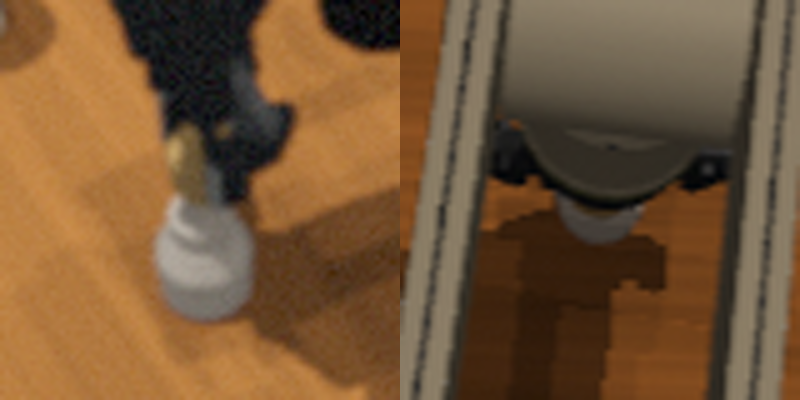

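Emit:
{"name": "carry_out", "arguments": {"commands": [[[30,0,0,5,0,0,0],[30,0,0,10,0,0,0],[30,0,0,15,0,0,0],[30,0,0,18,0,0,0],[30,0,0,18,0,0,0]]]}}

```text
time: 9.48
tool_pos: [620.3, -9.3, 70.1]
tcp_rot: [-180.0, 0.0, 0.0]
ft_force: [0.5, 0.9, -0.4]
finger_gap: 36.9
```

```bash
python3 go.py 620.5 -9.5 58.5 0
```

```text
at [620.3  -9.3  70.1] [-1.7999e+02  4.0000e-02  2.0000e-02] t 9.47 F [ 0.5  0.9 -0.4] gap 36.9
shift [ 0.3  0.2 11.6] turn [-0.  0.  0.]
```

Emit:
{"name": "carry_out", "arguments": {"commands": [[[30,0,0,2,0,0,0],[30,0,0,4,0,0,0],[30,0,0,6,0,0,0],[30,0,0,6,0,0,0]]]}}

```text
time: 9.98
tool_pos: [620.3, -9.3, 64.2]
tcp_rot: [-180.0, 0.0, 0.0]
ft_force: [-0.3, 0.2, -0.7]
finger_gap: 36.6
```

Emit:
{"name": "carry_out", "arguments": {"commands": [[[30,0,0,2,0,0,0],[30,0,0,4,0,0,0],[30,0,0,4,0,0,0]]]}}

```text
time: 10.35
tool_pos: [620.3, -9.3, 60.2]
tcp_rot: [-180.0, 0.0, 0.0]
ft_force: [-1.1, 0.1, -0.7]
finger_gap: 36.8
```

Emit:
{"name": "carry_out", "arguments": {"commands": [[[30,0,0,1.5,0,0,0],[30,0,0,1.5,0,0,0]]]}}

```text
time: 10.6
tool_pos: [620.6, -9.3, 59.1]
tcp_rot: [-180.0, -0.0, 0.0]
ft_force: [-0.4, 0.8, -0.0]
finger_gap: 37.0
```

Emit:
{"name": "carry_out", "arguments": {"commands": [[[30,0,0,1,0,0,0],[30,0,0,1,0,0,0]]]}}

```text
time: 10.85
tool_pos: [621.0, -9.4, 58.9]
tcp_rot: [180.0, -0.1, 0.0]
ft_force: [-1.2, -1.1, 4.8]
finger_gap: 36.8
```

Emit:
{"name": "carry_out", "arguments": {"commands": [[[30,0,0,1,0,0,0],[30,0,0,1,0,0,0]]]}}

```text
time: 11.1
tool_pos: [621.5, -9.5, 58.9]
tcp_rot: [180.0, -0.1, 0.0]
ft_force: [-3.6, -0.8, 10.2]
finger_gap: 36.8
```

Emit:
{"name": "carry_out", "arguments": {"commands": [[[36,0,0,-1.5,0,0,0],[60,0,0,-1.5,0,0,0],[60,0,0,-1.5,0,0,0],[60,0,0,-1.5,0,0,0],[60,0,0,-20,0,0,0]]]}}

```text
time: 11.72
tool_pos: [618.8, -9.1, 75.5]
tcp_rot: [-180.0, 0.2, 0.0]
ft_force: [0.1, -0.5, 1.1]
finger_gap: 59.9
```

Emit:
{"name": "carry_out", "arguments": {"commands": [[[70,0,0,-50,0,0,0],[70,0,0,-110,0,0,0],[70,-60,0,-110,0,0,0],[70,-115,0,-110,0,0,0],[70,-115,0,-110,0,0,0]]]}}

```text
time: 12.35
tool_pos: [501.6, -9.0, 186.9]
tcp_rot: [-180.0, 0.1, 0.0]
ft_force: [0.3, -0.1, -0.9]
finger_gap: 70.0
```

Run:
```python
from go import *
go(464,307.5,90,0)
S=snap('scene','s7.png');T=snap('top','t7.png')
def c(im,u,v,h=32): return cv2.resize(im[v-h:v+h,u-h:u+h],(400,400),interpolation=cv2.INTER_CUBIC)
cv2.imwrite('pics/c7.png',np.hstack([c(S,293,210),c(T,198,233)]))
```

```text
at [501.6  -9.  186.9] [-1.7999e+02  1.2000e-01  2.0000e-02] t 12.35 F [ 0.3 -0.1 -0.9] gap 70.0
shift [ -37.3 -316.5   97. ] turn [-0.   0.1  0. ]
```

View pics/c7.png

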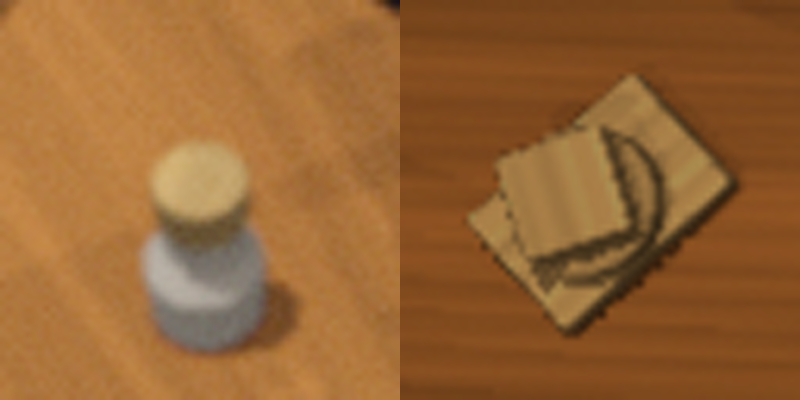

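The small lid sits level on its canister. The square lid's top corners are at crop (97,165), (202,127), (232,228) and (130,263).

Run:
```python
from go import *; from m import ang
g=lambda l:np.array([198,233])-32+(np.array(l,float)+.5)/6.25-.5
P=onz('top',g([(97,165),(202,127),(232,228),(130,263)]),96);print(P.mean(0).round(1),ang(P,96))
O=onz('top',g([(68,217),(232,75),(337,185),(170,333)]),32);print(O.mean(0).round(1),ang(O,32))
```

```text
[464.8 308.1  96. ] [(45.1, -67.9), (43.7, -160.5), (43.4, 110.9), (42.8, 21.7)]
[465.3 307.   32. ] [(92.0, -46.2), (66.6, -134.2), (94.4, 134.1), (67.1, 43.8)]
```

Emit:
{"name": "carry_out", "arguments": {"commands": [[[70,-38,-290,0,0,0,-21],[70,-38,-290,0,0,0,-21],[70,-38,-290,0,0,0,-21],[70,-38,-290,0,0,0,-21],[70,-38,-290,0,0,0,-21]]]}}

```text
time: 13.08
tool_pos: [468.3, 284.2, 188.3]
tcp_rot: [-180.0, -0.1, 21.1]
ft_force: [0.6, -0.1, 1.3]
finger_gap: 70.3
```

```bash
python3 go.py 463.5 308.3 66 21
```

```text
at [468.3 284.2 188.3] [-1.7997e+02 -1.4000e-01  2.1130e+01] t 13.07 F [ 0.6 -0.1  1.3] gap 70.3
shift [  3.9 -24.1 122.3] turn [-0.  -0.1  0.1]
```

Emit:
{"name": "carry_out", "arguments": {"commands": [[[70,4,-24,0,0,0,0],[70,4,-24,50,0,0,0],[70,4,-24,80,0,0,0],[70,4,-24,80,0,0,0],[70,4,-24,80,0,0,0]]]}}

```text
time: 13.7
tool_pos: [464.2, 305.3, 108.9]
tcp_rot: [-180.0, -0.1, 21.0]
ft_force: [-0.3, 0.1, -0.2]
finger_gap: 69.9
```

```bash
python3 go.py 463.5 308.3 66 21
```

```text
at [464.2 305.3 108.9] [-1.7998e+02 -1.4000e-01  2.1020e+01] t 13.7 F [-0.3  0.1 -0.2] gap 69.9
shift [ 0.3 -3.  42.9] turn [-0.  -0.1  0. ]
```

Emit:
{"name": "carry_out", "arguments": {"commands": [[[70,0,-3,20,0,0,0],[70,0,-3,40,0,0,0],[70,0,-3,43,0,0,0],[55,0,-3,43,0,0,0],[40,0,-3,43,0,0,0]]]}}

```text
time: 14.32
tool_pos: [462.0, 307.5, 64.7]
tcp_rot: [-180.0, -0.1, 21.0]
ft_force: [-0.2, -0.2, -0.4]
finger_gap: 45.2
```

Emit:
{"name": "carry_out", "arguments": {"commands": [[[38,0,0,0,0,0,0],[38,0,0,0,0,0,0],[38,0,0,0,0,0,0],[38,0,0,0,0,0,0]]], "grip_force": 35}}

```text
time: 14.82
tool_pos: [461.8, 307.5, 64.5]
tcp_rot: [-180.0, -0.1, 21.0]
ft_force: [-1.0, 0.8, 2.6]
finger_gap: 45.3
```

```bash
python3 go.py 444 124.5 175 14
```

```text
at [461.8 307.5  64.5] [-1.7999e+02 -5.0000e-02  2.1020e+01] t 14.82 F [-1.   0.8  2.6] gap 45.3
shift [ -82.2  164.4 -110.6] turn [-0. -0.  7.]
```

Emit:
{"name": "carry_out", "arguments": {"commands": [[[38,0,0,-10,0,0,0],[38,0,0,-50,0,0,0],[38,0,0,-100,0,0,0],[38,0,0,-100,0,0,0]]]}}

```text
time: 15.32
tool_pos: [464.4, 308.9, 170.0]
tcp_rot: [-179.9, -0.5, 21.0]
ft_force: [-0.2, 0.9, -0.5]
finger_gap: 45.0
```

Emit:
{"name": "carry_out", "arguments": {"commands": [[[38,-84,164,0,0,0,7],[38,-84,164,0,0,0,7],[38,-84,164,0,0,0,7],[38,-84,164,40,0,0,7],[38,-84,164,60,0,0,7]]]}}

```text
time: 15.95
tool_pos: [440.4, 122.8, 101.6]
tcp_rot: [-180.0, 0.2, 13.9]
ft_force: [0.2, 0.8, -0.4]
finger_gap: 45.1
```

Emit:
{"name": "carry_out", "arguments": {"commands": [[[38,0,0,0,0,0,0],[38,0,0,0,0,0,0]]]}}

```text
time: 16.2
tool_pos: [442.1, 124.3, 104.6]
tcp_rot: [180.0, -0.0, 14.0]
ft_force: [0.6, -0.2, -0.2]
finger_gap: 45.5
```

Run:
```python
from go import *
go(442.3,123.6,77.5,14)
S=snap('scene','s8.png')
def c(im,u,v,h=32): return cv2.resize(im[v-h:v+h,u-h:u+h],(500,500),interpolation=cv2.INTER_CUBIC)
cv2.imwrite('pics/c8.png',c(S,383,216))
```

```text
at [442.1 124.3 104.6] [ 1.800e+02 -2.000e-02  1.405e+01] t 16.2 F [ 0.6 -0.2 -0.2] gap 45.5
shift [ 0.   0.7 27.1] turn [ 0. -0.  0.]
```

View pics/c8.png

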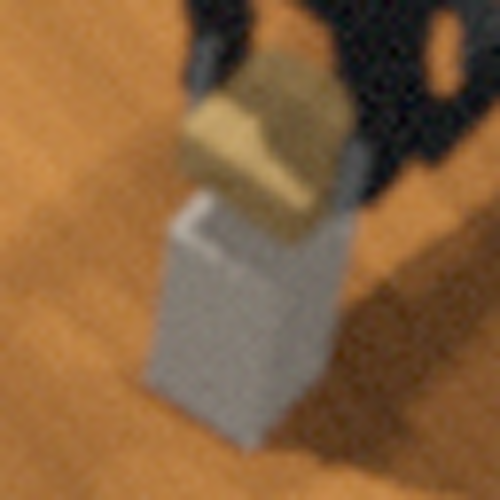

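Run:
```python
from go import *
def box(c,h,yaw,z):
    a=np.radians(yaw);R=np.array([[np.cos(a),-np.sin(a)],[np.sin(a),np.cos(a)]])
    P=np.c_[np.array([[-h,-h],[h,-h],[h,h],[-h,h]])@R.T+c,np.full(4,z)]
    return ((px('scene',P)-[351,184])*500/64).round(0).tolist()
print('head bot',box([443.8,124.7],23,14,112.1));print('head top',box([443.8,124.7],23,14,136.1));print('rim',box([444,124],21,14,85)); print('foot',box([444,124],21,14,0))
```

```text
head bot [[261.0, 80.0], [168.0, 167.0], [292.0, 251.0], [384.0, 161.0]]
head top [[271.0, 29.0], [176.0, 116.0], [303.0, 201.0], [397.0, 110.0]]
rim [[249.0, 142.0], [166.0, 220.0], [276.0, 297.0], [359.0, 215.0]]
foot [[217.0, 303.0], [138.0, 379.0], [241.0, 453.0], [320.0, 374.0]]
```

Emit:
{"name": "carry_out", "arguments": {"commands": [[[38,0,0.5,6,0,0,0],[38,0,0.5,12,0,0,0],[38,0,0.5,18,0,0,0],[38,0,0.5,21,0,0,0],[38,0,0.5,21,0,0,0]]]}}

```text
time: 16.88
tool_pos: [441.7, 123.5, 82.6]
tcp_rot: [-180.0, 0.0, 14.0]
ft_force: [-0.4, -0.0, -0.5]
finger_gap: 45.3
```

Emit:
{"name": "carry_out", "arguments": {"commands": [[[38,0,0,2,0,0,0],[38,0,0,4,0,0,0],[38,0,0,5,0,0,0],[38,0,0,5,0,0,0]]]}}

```text
time: 17.38
tool_pos: [442.0, 123.6, 77.9]
tcp_rot: [-180.0, 0.0, 14.0]
ft_force: [-0.9, -0.5, -0.5]
finger_gap: 45.3
```

Emit:
{"name": "carry_out", "arguments": {"commands": [[[38,0,0,1,0,0,0],[38,0,0,2,0,0,0],[38,0,0,2,0,0,0]]]}}

```text
time: 17.75
tool_pos: [442.7, 123.9, 77.5]
tcp_rot: [-180.0, -0.1, 14.0]
ft_force: [-3.8, -0.6, 11.7]
finger_gap: 45.0
```

Emit:
{"name": "carry_out", "arguments": {"commands": [[[44,0,0,-1.5,0,0,0],[65,0,0,-1.5,0,0,0],[65,0,0,-1.5,0,0,0],[65,0,0,-1.5,0,0,0],[65,0,0,-20,0,0,0]]]}}

```text
time: 18.38
tool_pos: [440.5, 123.3, 94.5]
tcp_rot: [-180.0, 0.2, 14.0]
ft_force: [0.5, -0.0, -0.0]
finger_gap: 64.7
```

Emit:
{"name": "carry_out", "arguments": {"commands": [[[80,0,0,-60,0,0,14],[80,0,0,-90,0,0,14],[80,0,60,-90,0,0,14],[80,0,120,-90,0,0,14],[80,0,120,-90,0,0,14]]]}}

```text
time: 19.0
tool_pos: [471.7, 3.5, 186.0]
tcp_rot: [179.9, -0.0, -0.3]
ft_force: [-0.7, 1.1, -0.5]
finger_gap: 80.0
```

Run:
```python
from go import *
go(464,307.5,34,0)
S=snap('scene','s9.png');T=snap('top','t9.png')
def c(im,u,v,h=32): return cv2.resize(im[v-h:v+h,u-h:u+h],(400,400),interpolation=cv2.INTER_CUBIC)
cv2.imwrite('pics/c9.png',np.hstack([c(S,383,216),c(T,198,233)]))
```

```text
at [471.7   3.5 186. ] [ 1.7993e+02 -2.0000e-02 -2.7000e-01] t 19.0 F [-0.7  1.1 -0.5] gap 80.0
shift [  -9.1 -304.1  151.7] turn [ 0.1 -0.  -0.3]
```

View pics/c9.png

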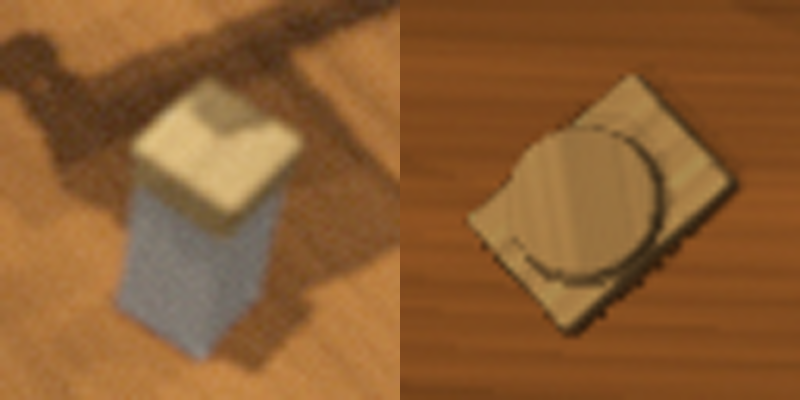

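Emit:
{"name": "carry_out", "arguments": {"commands": [[[85,-9,-303,0,0,0,0],[85,-9,-303,0,0,0,0],[85,-9,-303,0,0,0,0],[85,-9,-303,0,0,0,0],[85,-9,-303,0,0,0,0]]]}}

```text
time: 19.73
tool_pos: [460.2, 314.0, 185.9]
tcp_rot: [-180.0, 0.0, 0.2]
ft_force: [0.8, -0.5, 1.1]
finger_gap: 85.0
```

Emit:
{"name": "carry_out", "arguments": {"commands": [[[85,0,0,50,0,0,0],[85,0,0,90,0,0,0],[85,0,0,90,0,0,0],[85,0,0,90,0,0,0]]]}}

```text
time: 20.23
tool_pos: [462.2, 311.2, 97.6]
tcp_rot: [-180.0, -0.1, 0.1]
ft_force: [0.2, 0.4, 0.0]
finger_gap: 85.2
```

Run:
```python
from go import *
P=onz('top',np.array([[183,203]])/6.25+[166,201]-.42,64)[0];print(P.round(1))
go(P[0]-1.4,P[1]+.2,31,0)
```

```text
[463.3 308.   64. ]
at [462.2 311.2  97.6] [-1.7995e+02 -7.0000e-02  8.0000e-02] t 20.23 F [0.2 0.4 0. ] gap 85.2
shift [-0.4  3.  66.6] turn [-0.  -0.1  0.1]
```

Emit:
{"name": "carry_out", "arguments": {"commands": [[[85,0,3,30,0,0,0],[85,0,3,50,0,0,0],[85,0,3,66,0,0,0],[85,0,3,66,0,0,0],[72,0,3,66,0,0,0]]]}}

```text
time: 20.85
tool_pos: [462.5, 307.5, 30.8]
tcp_rot: [-180.0, -0.0, 0.0]
ft_force: [0.2, -0.1, 0.8]
finger_gap: 72.2
```

Emit:
{"name": "carry_out", "arguments": {"commands": [[[55,0,0,0,0,0,0],[55,0,0,0,0,0,0],[55,0,0,0,0,0,0],[55,0,0,0,0,0,0]]], "grip_force": 40}}

```text
time: 21.35
tool_pos: [463.1, 307.8, 31.5]
tcp_rot: [-179.9, -0.1, 0.0]
ft_force: [-0.2, -0.1, 7.7]
finger_gap: 62.4
```

Emit:
{"name": "carry_out", "arguments": {"commands": [[[55,0,0,-10,0,0,0],[55,0,0,-50,0,0,0],[55,0,0,-110,0,0,0],[55,0,0,-125,0,0,0],[55,0,0,-125,0,0,0]]]}}

```text
time: 21.98
tool_pos: [462.8, 307.6, 156.6]
tcp_rot: [-179.9, -0.2, 0.0]
ft_force: [-0.6, 0.4, -1.1]
finger_gap: 62.7
```

```bash
python3 go.py 633 251.5 140 0
```

```text
at [462.8 307.6 156.6] [-1.7992e+02 -1.6000e-01  3.0000e-02] t 21.98 F [-0.6  0.4 -1.1] gap 62.7
shift [170.1  56.2  17. ] turn [-0.1 -0.2  0. ]
```

Emit:
{"name": "carry_out", "arguments": {"commands": [[[55,170,56,-5,0,0,0],[55,170,56,-5,0,0,0],[55,170,56,0,0,0,0],[55,170,56,20,0,0,0],[55,170,56,36,0,0,0]]]}}

```text
time: 22.6
tool_pos: [629.9, 250.6, 114.7]
tcp_rot: [179.9, 0.3, -0.0]
ft_force: [-0.6, -0.2, -0.5]
finger_gap: 62.5
```

Emit:
{"name": "carry_out", "arguments": {"commands": [[[55,0,0,0,0,0,0],[55,0,0,0,0,0,0]]]}}

```text
time: 22.85
tool_pos: [631.2, 252.0, 119.4]
tcp_rot: [-180.0, -0.0, 0.1]
ft_force: [0.0, -0.4, -0.1]
finger_gap: 62.4
```

Run:
```python
from go import *
go(633,251.5,96.5,0)
S=snap('scene','s10.png');T=snap('top','t10.png')
def c(im,u,v,h=32): return cv2.resize(im[v-h:v+h,u-h:u+h],(400,400),interpolation=cv2.INTER_CUBIC)
cv2.imwrite('pics/c10.png',np.hstack([c(S,352,292),c(T,219,172)]))
p=r.sense()['tool_pos']
for z in(p[2]+8.5,p[2]+32.5): print(((px('scene',[[p[0],p[1],z]])-[320,260])*6.25).round(0),((px('top',[[p[0],p[1],z]])-[187,140])*6.25+[400,0]).round(0))
print(((px('scene',[[633,251.5,105],[633,251.5,0]])-[320,260])*6.25).round(0))
```

```text
at [631.2 252.  119.4] [-1.7999e+02 -0.0000e+00  1.0000e-01] t 22.85 F [ 0.  -0.4 -0.1] gap 62.4
shift [ 1.8  0.5 22.9] turn [-0.  -0.   0.1]
[[211. 144.]] [[576. 164.]]
[[217. 107.]] [[565. 152.]]
[[203. 179.]
 [183. 317.]]
```

View pics/c10.png

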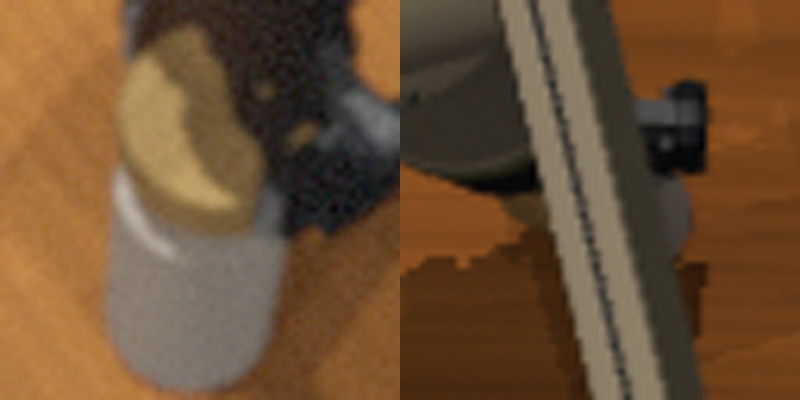

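Emit:
{"name": "carry_out", "arguments": {"commands": [[[55,1,0.5,6,0,0,0],[55,1,0.5,12,0,0,0],[55,1,0.5,16,0,0,0],[55,1,0.5,16,0,0,0]]]}}

```text
time: 23.45
tool_pos: [632.5, 250.6, 102.1]
tcp_rot: [180.0, 0.1, 0.0]
ft_force: [0.1, 0.4, -0.6]
finger_gap: 62.3
```

Emit:
{"name": "carry_out", "arguments": {"commands": [[[55,0,0,2,0,0,0],[55,0,0,4,0,0,0],[55,0,0,5,0,0,0],[55,0,0,5,0,0,0]]]}}

```text
time: 23.95
tool_pos: [632.9, 250.7, 97.9]
tcp_rot: [180.0, 0.0, 0.0]
ft_force: [-0.9, -0.2, -1.0]
finger_gap: 62.2
```

Emit:
{"name": "carry_out", "arguments": {"commands": [[[55,0,0,1,0,0,0],[55,0,0,2,0,0,0],[55,0,0,2,0,0,0]]]}}

```text
time: 24.32
tool_pos: [633.3, 250.8, 96.5]
tcp_rot: [-180.0, -0.0, 0.0]
ft_force: [-0.7, -0.9, 2.3]
finger_gap: 62.5
```

Emit:
{"name": "carry_out", "arguments": {"commands": [[[55,0,0,1,0,0,0],[55,0,0,1,0,0,0]]]}}

```text
time: 24.58
tool_pos: [633.6, 250.9, 96.5]
tcp_rot: [-180.0, -0.1, 0.0]
ft_force: [-3.3, -1.5, 7.4]
finger_gap: 62.5
```

Emit:
{"name": "carry_out", "arguments": {"commands": [[[62,0,0,-1.5,0,0,0],[80,0,0,-1.5,0,0,0],[84,0,0,-1.5,0,0,0],[84,0,0,-1.5,0,0,0],[84,0,0,-20,0,0,0]]]}}

```text
time: 25.2
tool_pos: [631.4, 250.3, 113.3]
tcp_rot: [179.9, 0.2, 0.0]
ft_force: [0.3, -0.4, 0.6]
finger_gap: 84.0
```

Emit:
{"name": "carry_out", "arguments": {"commands": [[[84,0,0,-60,0,0,0],[84,-60,0,-60,0,0,0],[84,-60,62,-60,0,0,0],[84,-60,124,-60,0,0,0],[84,-60,130,-60,0,0,0]]]}}

```text
time: 25.82
tool_pos: [573.6, 117.2, 176.9]
tcp_rot: [180.0, -0.1, -0.2]
ft_force: [0.4, -0.4, 0.3]
finger_gap: 83.7
```

Run:
```python
from go import *
go(464,307.5,3,134.5)
S=snap('scene','s11.png');T=snap('top','t11.png')
def c(im,u,v,h=32): return cv2.resize(im[v-h:v+h,u-h:u+h],(400,400),interpolation=cv2.INTER_CUBIC)
cv2.imwrite('pics/c11.png',np.hstack([c(S,352,292),c(T,414,243)]))
```

```text
at [573.6 117.2 176.9] [ 1.7995e+02 -1.3000e-01 -1.9000e-01] t 25.82 F [ 0.4 -0.4  0.3] gap 83.7
shift [-110.6 -190.1  173.5] turn [   0.2   -0.  -134.7]
```

View pics/c11.png

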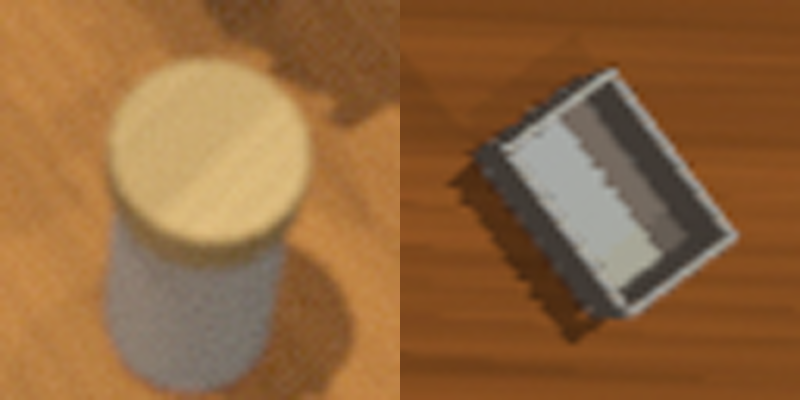

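Run:
```python
from go import *; from m import ang
g=lambda l:np.array([414,243])-32+(np.array(l,float)+.5)/6.25-.5
O=onz('top',g([(97,150),(212,70),(338,236),(225,316)]),70);print(O.mean(0).round(1),ang(O,32))
```

```text
[ 458.6 -279.1   70. ] [(60.6, -53.9), (87.6, -141.9), (59.6, 126.2), (87.8, 38.7)]
```

Emit:
{"name": "carry_out", "arguments": {"commands": [[[84,-55,-95,0,0,0,-52],[84,-55,-95,0,0,0,-52],[84,-55,-95,0,0,0,-52],[84,-55,-95,0,0,0,-52],[84,-55,-95,0,0,0,-52]]]}}

```text
time: 26.55
tool_pos: [517.8, 217.7, 175.7]
tcp_rot: [180.0, -0.1, 52.5]
ft_force: [-0.2, 0.1, 0.6]
finger_gap: 84.0
```

Emit:
{"name": "carry_out", "arguments": {"commands": [[[85,0,0,0,0,0,-52],[85,0,0,0,0,0,-52],[85,0,0,0,0,0,-52],[85,0,0,0,0,0,-52],[85,0,0,0,0,0,-52]]]}}

```text
time: 27.18
tool_pos: [517.9, 217.4, 175.7]
tcp_rot: [180.0, -0.0, 104.5]
ft_force: [0.4, -0.4, 0.8]
finger_gap: 85.3
```

Emit:
{"name": "carry_out", "arguments": {"commands": [[[85,0,0,0,0,0,-30.5],[85,0,0,0,0,0,-30.5],[85,0,0,0,0,0,-30.5],[85,0,0,0,0,0,-30.5]]]}}

```text
time: 27.68
tool_pos: [517.9, 217.2, 175.6]
tcp_rot: [180.0, -0.0, 134.6]
ft_force: [-0.7, 0.4, 0.1]
finger_gap: 85.1
```

```bash
python3 go.py 464 307.3 2 134.5
```

```text
at [517.9 217.2 175.6] [179.95  -0.   134.56] t 27.68 F [-0.7  0.4  0.1] gap 85.1
shift [102.1  24.7 173.6] turn [ 0.  -0.   0.1]
```

Emit:
{"name": "carry_out", "arguments": {"commands": [[[85,102,25,0,0,0,0],[85,102,25,30,0,0,0],[85,102,25,90,0,0,0],[85,102,25,115,0,0,0],[85,102,25,115,0,0,0]]]}}

```text
time: 28.3
tool_pos: [462.0, 305.7, 57.6]
tcp_rot: [-179.7, -0.1, 134.4]
ft_force: [0.0, -0.4, -0.0]
finger_gap: 84.8
```

Emit:
{"name": "carry_out", "arguments": {"commands": [[[85,0,0,0,0,0,0],[85,0,0,0,0,0,0]]]}}

```text
time: 28.55
tool_pos: [465.9, 306.8, 62.3]
tcp_rot: [179.8, 0.1, 134.5]
ft_force: [-0.0, -0.3, 0.5]
finger_gap: 85.0
```

```bash
python3 go.py 464 307.3 2 134.5
```

```text
at [465.9 306.8  62.3] [1.7979e+02 6.0000e-02 1.3447e+02] t 28.55 F [-0.  -0.3  0.5] gap 85.0
shift [ 1.7 -1.2 60.3] turn [ 0.2  0.1 -0. ]
```

Emit:
{"name": "carry_out", "arguments": {"commands": [[[85,1,0,25,0,0,0],[85,1,0,45,0,0,0],[85,1,0,54,0,0,0],[85,1,0,57,0,0,0],[85,1,0,57,0,0,0]]]}}

```text
time: 29.18
tool_pos: [463.9, 306.8, 3.3]
tcp_rot: [180.0, 0.0, 134.5]
ft_force: [0.5, 0.1, -0.4]
finger_gap: 85.1
```

Emit:
{"name": "carry_out", "arguments": {"commands": [[[75,0,0,0,0,0,0],[55,0,0,0,0,0,0],[55,0,0,0,0,0,0],[55,0,0,0,0,0,0],[55,0,0,0,0,0,0]]], "grip_force": 50}}

```text
time: 29.8
tool_pos: [464.4, 307.1, 4.1]
tcp_rot: [179.9, 0.0, 134.5]
ft_force: [0.2, -0.7, 6.0]
finger_gap: 64.7
```

Emit:
{"name": "carry_out", "arguments": {"commands": [[[55,0,0,-10,0,0,0],[55,0,0,-50,0,0,0],[55,0,0,-110,0,0,0],[55,0,0,-146,0,0,0],[55,0,0,-146,0,0,0]]]}}

```text
time: 30.42
tool_pos: [465.9, 307.9, 153.8]
tcp_rot: [179.6, 0.1, 134.5]
ft_force: [1.1, 0.9, -0.6]
finger_gap: 64.4
```

Emit:
{"name": "carry_out", "arguments": {"commands": [[[55,-206,-208,0,0,0,49],[55,-206,-208,0,0,0,49],[55,-206,-208,0,0,0,49],[55,-206,-208,0,0,0,49],[55,-206,-208,0,0,0,49]]]}}

```text
time: 31.05
tool_pos: [458.4, 11.6, 147.7]
tcp_rot: [-179.9, 0.0, 85.2]
ft_force: [0.5, 0.8, -1.0]
finger_gap: 64.5
```

```bash
python3 go.py 456.5 -280.5 150 37.5
```

```text
at [458.4  11.6 147.7] [-1.7989e+02  2.0000e-02  8.5180e+01] t 31.05 F [ 0.5  0.8 -1. ] gap 64.5
shift [-291.2   22.6   -2.2] turn [-0.1  0.1 47.7]
```

Emit:
{"name": "carry_out", "arguments": {"commands": [[[55,-291,22.5,0,0,0,47.5],[55,-291,22.5,0,0,0,47.5],[55,-291,22.5,0,0,0,47.5],[55,-291,22.5,0,0,0,47.5],[55,-291,22.5,0,0,0,47.5]]]}}

```text
time: 31.68
tool_pos: [458.1, -280.2, 147.5]
tcp_rot: [-179.9, 0.0, 37.7]
ft_force: [0.8, 1.3, -0.7]
finger_gap: 64.3
```

Emit:
{"name": "carry_out", "arguments": {"commands": [[[55,0,0,30,0,0,0],[55,0,0,58,0,0,0],[55,0,0,58,0,0,0],[55,0,0,58,0,0,0]]]}}

```text
time: 32.17
tool_pos: [459.5, -277.8, 91.4]
tcp_rot: [-180.0, 0.0, 38.0]
ft_force: [-0.2, 0.6, -0.9]
finger_gap: 64.5
```

Run:
```python
from go import *
go(456.5,-280.5,66,37.5)
S=snap('scene','s12.png');T=snap('top','t12.png')
def c(im,u,v,h=32): return cv2.resize(im[v-h:v+h,u-h:u+h],(400,400),interpolation=cv2.INTER_CUBIC)
cv2.imwrite('pics/c12.png',np.hstack([c(S,294,128),c(T,414,243)]))
def box(n,c,hx,hy,yaw,z,o):
    a=np.radians(yaw);R=np.array([[np.cos(a),-np.sin(a)],[np.sin(a),np.cos(a)]])
    P=np.c_[np.array([[-hx,-hy],[hx,-hy],[hx,hy],[-hx,hy]])@R.T+c,np.full(4,z)]
    return ((px(n,P)-o)*6.25).round(0).tolist()
p=r.sense()['tool_pos']
for n,o in(('scene',[262,96]),('top',[382,211])):
  for z in(p[2]+4,p[2]+28): print(n,'head',box(n,p[:2],48,33,37.5,z,o))
  for z in(70,0): print(n,'can',box(n,[456.5,-280.5],45,30,37.5,z,o))
```

```text
at [ 459.5 -277.8   91.4] [-179.98    0.     38.04] t 32.17 F [-0.2  0.6 -0.9] gap 64.5
shift [-4.   0.3 25.4] turn [-0.   0.   0.5]
scene head [[165.0, 68.0], [85.0, 193.0], [220.0, 225.0], [295.0, 98.0]]
scene head [[162.0, 27.0], [80.0, 151.0], [218.0, 184.0], [294.0, 56.0]]
scene can [[176.0, 112.0], [103.0, 229.0], [223.0, 258.0], [292.0, 139.0]]
scene can [[184.0, 223.0], [114.0, 339.0], [229.0, 368.0], [295.0, 249.0]]
top head [[361.0, 231.0], [222.0, 44.0], [96.0, 137.0], [236.0, 325.0]]
top head [[378.0, 230.0], [236.0, 40.0], [108.0, 134.0], [250.0, 326.0]]
top can [[339.0, 240.0], [211.0, 68.0], [99.0, 150.0], [227.0, 323.0]]
top can [[295.0, 242.0], [174.0, 79.0], [68.0, 157.0], [189.0, 321.0]]
```

View pics/c12.png

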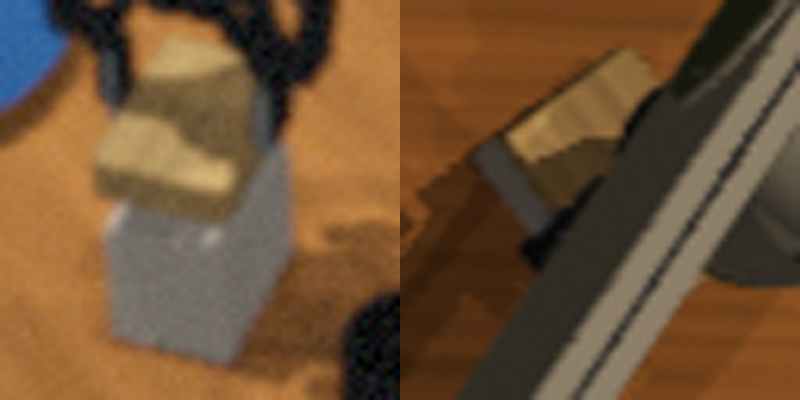

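Run:
```python
from go import *
go(456.5,-280.5,66,37.5)
for n,o in(('scene',[262,96]),('top',[382,211])):
    im=snap(n,f'{n}13.png')[o[1]:o[1]+64,o[0]:o[0]+64]
    im=cv2.resize(im,(400,400),interpolation=cv2.INTER_CUBIC); hsv=cv2.cvtColor(im,cv2.COLOR_BGR2HSV)
    P=[(130,165),(210,70)] if n=='scene' else [(190,100),(150,150)]
    print(n,[hsv[y,x].tolist() for x,y in P],'table',hsv[300,360].tolist(),hsv[30,30].tolist(),'can',hsv[300,180].tolist())
    m=((hsv[...,0]>=17)&(hsv[...,0]<=28)&(hsv[...,1]>60)&(hsv[...,2]>50)).astype('uint8')
    c=max(cv2.findContours(m,0,2)[0],key=cv2.contourArea); print(cv2.contourArea(c),cv2.approxPolyDP(c,6,True).reshape(-1,2).tolist())
go(456.5,-280.5,66,37.5)
```

```text
at [ 460.3 -278.3   92.5] [ 1.7988e+02 -3.0000e-02  3.8050e+01] t 32.27 F [ 0.  -0.  -1.1] gap 64.0
shift [-4.4 -0.7 26.4] turn [ 0.1 -0.   0.5]
scene [[19, 121, 160], [19, 125, 159]] table [13, 168, 108] [106, 175, 163] can [18, 33, 116]
22008.0 [[171, 34], [129, 84], [138, 98], [128, 94], [114, 106], [91, 148], [97, 189], [110, 196], [128, 190], [125, 204], [141, 200], [146, 210], [158, 205], [184, 218], [183, 208], [199, 221], [210, 216], [215, 226], [241, 198], [244, 167], [259, 154], [245, 139], [252, 121], [244, 100], [256, 75], [239, 68], [245, 54], [228, 39], [212, 45]]
top [[17, 148, 140], [17, 149, 139]] table [14, 199, 119] [14, 197, 131] can [20, 78, 49]
17955.5 [[399, 0], [375, 0], [275, 107], [295, 107], [355, 46], [364, 50], [128, 399], [170, 399], [399, 59]]
at [ 460.3 -278.3   92.4] [ 1.7987e+02 -4.0000e-02  3.8040e+01] t 32.38 F [-0.2 -0.6 -1.4] gap 64.7
shift [-4.4 -0.7 26.4] turn [ 0.1 -0.   0.5]
```

Emit:
{"name": "carry_out", "arguments": {"commands": [[[55,-3.4,1.6,5,0,0,0.5],[55,-3.4,1.6,10,0,0,0.5],[55,-3.4,1.6,15,0,0,0.5],[55,-3.4,1.6,19,0,0,0.5],[55,-3.4,1.6,20,0,0,0.5]]]}}

```text
time: 33.0
tool_pos: [457.5, -281.0, 70.4]
tcp_rot: [-179.9, 0.0, 37.5]
ft_force: [0.7, 0.2, -0.7]
finger_gap: 64.4
```

Emit:
{"name": "carry_out", "arguments": {"commands": [[[55,0,0,1.5,0,0,0],[55,0,0,3,0,0,0],[55,0,0,3,0,0,0]]]}}

```text
time: 33.38
tool_pos: [457.8, -281.3, 67.9]
tcp_rot: [-180.0, 0.0, 37.5]
ft_force: [0.4, -0.7, -0.6]
finger_gap: 64.7
```

Already below rim level with no contact, so the plug is in the mouth. I'll lower it until it seats.

Emit:
{"name": "carry_out", "arguments": {"commands": [[[55,0,0,1,0,0,0],[55,0,0,2,0,0,0],[55,0,0,2,0,0,0]]]}}

```text
time: 33.75
tool_pos: [457.9, -281.4, 66.1]
tcp_rot: [180.0, -0.0, 37.5]
ft_force: [0.8, 1.0, 0.2]
finger_gap: 64.6
```

Emit:
{"name": "carry_out", "arguments": {"commands": [[[55,0,0,1,0,0,0],[55,0,0,1,0,0,0]]]}}

```text
time: 34.0
tool_pos: [458.0, -281.4, 66.1]
tcp_rot: [180.0, -0.0, 37.5]
ft_force: [-4.3, 2.5, 9.2]
finger_gap: 64.4
```

Seated at 66.1, the height I expected. Now to release, retreat and check.

Emit:
{"name": "carry_out", "arguments": {"commands": [[[64,0,0,-1.5,0,0,0],[80,0,0,-1.5,0,0,0],[85,0,0,-1.5,0,0,0],[85,0,0,-1.5,0,0,0],[85,0,0,-20,0,0,0]]]}}

```text
time: 34.62
tool_pos: [456.5, -280.4, 83.9]
tcp_rot: [-179.8, 0.1, 37.5]
ft_force: [0.1, 0.0, -0.4]
finger_gap: 84.9
```

Emit:
{"name": "carry_out", "arguments": {"commands": [[[85,0,0,-60,0,0,0],[85,0,0,-120,0,0,0],[85,-50,30,-120,0,0,0],[85,-110,60,-120,0,0,0],[85,-110,60,-120,0,0,0]]]}}

```text
time: 35.25
tool_pos: [405.2, -399.4, 206.6]
tcp_rot: [179.9, 0.1, 37.3]
ft_force: [-0.3, -0.2, -0.4]
finger_gap: 84.9
```

Emit:
{"name": "carry_out", "arguments": {"commands": [[[85,-60,120,0,0,0,0],[85,-60,120,0,0,0,0],[85,-60,120,0,0,0,0],[85,-60,120,0,0,0,0]]]}}

```text
time: 35.75
tool_pos: [432.9, -527.3, 205.2]
tcp_rot: [-180.0, -0.0, 37.5]
ft_force: [0.4, 0.8, 0.7]
finger_gap: 84.8
```

Run:
```python
from go import *
go(0,0,0,0)
S=snap('scene','s14.png');T=snap('top','t14.png')
def c(im,u,v,h=32,k=260): return cv2.resize(im[v-h:v+h,u-h:u+h],(k,k),interpolation=cv2.INTER_CUBIC)
a=np.hstack([c(S,*p) for p in[(294,128),(352,292),(383,216)]]);b=np.hstack([c(T,414,243),c(S,293,210),c(S,285,150,60)])
cv2.imwrite('pics/c14.png',np.vstack([a,b]))
```

```text
at [ 432.9 -527.3  205.2] [-1.7997e+02 -3.0000e-02  3.7510e+01] t 35.75 F [0.4 0.8 0.7] gap 84.8
shift [ -22.4 -681.8  205.6] turn [-0.  -0.  37.5]
```

View pics/c14.png

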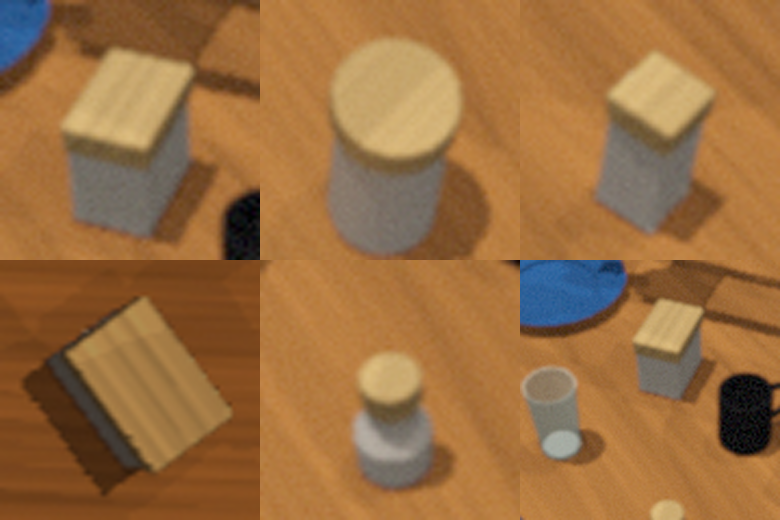

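All four lids are seated level, the glass and mug are upright, and the arm is clear.

```bash
python3 -c "
from h import *
print(r.hand_in())"
```

```text
the job is handed in; nothing more can be done
None
```

I took the pile apart from the top and put all four lids back on their own canisters. I then moved the arm clear and handed in at about 36 s of the 120 s; hand-in gave no verdict.

- **Seating:** each lid was lowered until it met 5 to 12 N of contact force. Contact came within about 0.3 mm of the height I had worked out for fully down.
- **Last pictures:** all four lids look level and centred. The canisters, glass and mug are upright and look to be where they started, judged by eye rather than measured.
- **Missed grasp:** the first try at the small lid closed above its head, because the fingertips sat roughly 20 mm higher than the stated tool geometry suggested. I lowered all later grasps to allow for this, and it had no effect on the pile.
- **Disagreement:** before the oblong lid went down, the two cameras and the arm's own reading differed by 2 to 4 mm on its position. I used a value between them, and the plug went in without touching the rim.

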